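Load the grinding balls and hold the dipping basket level over the ultrasonic bath

ROBOT

A 7-joint arm with a two-finger parallel gripper is mounted at the origin on the work surface. World frame = base frame: x ahead of the robot, y to its left, z up, the work surface at z = 0. Lengths are in m, angles in rad, forces in N, time in s.
With the tool pointing down it reaches from about 0.425 to 0.925 m from the base axis. Payload 6.8 kg.
Tool frame: the origin (TCP) lies at the very end of the fingers, on their centre line; the grasp point (between the pads) lies 19 mm behind it; z points along the fingers, y is the line along which they close (so a half turn about z gives the same grasp; the last joint's range is limited). The gripper opens to 85 mm and grips with 20 to 120 N. Pads are 22 mm wide; open, the fingers measure 114 mm over their backs; the gripper's body (76 mm by 85 mm) begins 54 mm behind the grasp point. The pads swing forward as they close: fully open they stand 13 mm farther back than shut.
Start: joints at [1.079, 0.477, 0.022, 1.555, -0.011, 1.109, -0.083], TCP at [0.253, -0.626, 0.231] pointing down, gripper open.
Joint ranges: [-2.96, 2.96], [-0.34, 2.1], [-1.41, 1.46], [0.24, 2.44], [-1.37, 4.51], [0.17, 1.92], [-2.96, 2.96]. Speed limits (rad/s): [2.39, 2.39, 3.14, 3.14, 3.14, 3.14, 3.14].

INTERFACE

Orientations are given as a rotation vector (axis times angle).
In Python, from bench import get_obs, grab_frame, hand_in gives the robot as it stands.
- The arm moves only by the tool drive_tool, never from a script. Its argument "rows" is a list of rows, each an object with "offset": the shift along the tool's x, y, z as a fraction of full scale, a list of three; "rotation": the turn, a rotation vector about the tool's x, y, z as a fraction of full scale, a list of three; "claw": the opening, from 0 (shut) to 1 (fully open). In form: [{"offset": [tx, ty, tz], "rotation": [wx, wy, wz], "claw": claw}, ...]. A call has 1 to 20 rows; each row is the pose to reach, as a shift and turn from the pose commanded when the call began, along the tool's axes at that moment; what a row does not reach only later rows make up. Full scale, the value 1, is 0.15 m for a shift and 2 rad for a turn. A row lasts 1/12 s, in which the tool goes at most 41.7 mm and 7.16 degrees, less where a joint would pass 70% of its speed; a pose out of reach is approached as far as the arm can. A call with a number of a shift or a turn outside -1 to 1 is refused whole. A call with a gripper value outside its range is refused whole. The fingers move at their own pace and stop on an object; "force" is the grip in N (left out, the last holds). Time passes only in rows, so rows that repeat a pose let the fingers close. It gives the time, the measured TCP pose, the force, the opening and the grip force at its end, in the units of the state.
- get_obs(): the state, without advancing time (a new reading comes with each control period).
- grab_frame(name): name is "side" or "top" or "wrist"; returns a dict with "frame" (384x512x3 uint8, red, green, blue), "z_map" (384x512 float32, m along the optical axis (not along the pixel's ray), 0 where there is no reading), "vfov" (degrees; the focal length in pixels is half the picture's height over the tangent of half this angle, whatever the lens; pixels are square), "cx", "cy" (the principal point, pixels), "R" (3x3) and "t" (3): a world point X has camera coordinates R X + t. Camera axes: x right, y down, z forward; pixel columns grow to the right and rows downward; lengths in m; the calibration is good to about 2 mm. A picture is of the moment at which its call begins.
- hand_in(): hands the job in; it is judged then, once.
The state is a dict: "clock": time; "joints": joint angles; "qvel": joint speeds; "tau": joint torques, N m; "tcp_pos": TCP position; "orientation": TCP orientation; "contact_force": force on the tool from outside, world axes, zero at the start; "moment": the same for the moment, N m; "grip_width": finger opening in m; "gripper_force": force on a finger pad.
Only numpy, scipy, OpenCV 4.12 (cv2) and the standard library are available. Lean on these libraries where they do the work, as an engineer would, in place of code of your own. Each camera call takes 0.05 s, during which the arm holds its last target. There are 200 camera calls.

TASK

Tip all five steel grinding balls out of the white cup into the dipping basket and stand the empty cup upright on the bench again. Then pick the loaded basket up by its bar handle at its balance point, carry it level, and finish while still holding it still and level a few centimetres clear above the ultrasonic bath, centred over the tank and square with it (the handle may point along either direction of the tank's sides). Do not put it down or let go, and leave the other things on the bench where they are.

Things in the scene. Friction and masses are not known exactly. Their poses are not given: they have to be found in the camera images.
- cup: White plastic cup, open at the top, loose, 60 g. Slightly tapered: 58 mm outside diameter at the foot, 60 mm at the rim, 70 mm high, wall 3 mm, floor 4 mm. Origin at the centre of its underside, z up its axis. It starts upright on the bench with the five balls inside. The cup and the bath may each be on either side (left or right).
- ball0_center (a point): Centre of one of the five identical steel grinding balls, 16 mm diameter, 17 g, loose; starts lying on the floor of the cup.
- ball1_center (a point): Centre of one of the five identical steel grinding balls, 16 mm diameter, 17 g, loose; starts lying on the floor of the cup.
- ball2_center (a point): Centre of one of the five identical steel grinding balls, 16 mm diameter, 17 g, loose; starts lying on the floor of the cup.
- ball3_center (a point): Centre of one of the five identical steel grinding balls, 16 mm diameter, 17 g, loose; starts lying on the floor of the cup.
- ball4_center (a point): Centre of one of the five identical steel grinding balls, 16 mm diameter, 17 g, loose; starts lying on the floor of the cup.
- carrier: Loose steel dipping basket, about 0.33 kg. Open tray 84 (x) by 100 mm (y), 40 mm high, walls and floor 3 mm. A straight bar handle 10 mm wide (y), 14 mm tall (26 to 40 mm above the underside) leaves the middle of its -x wall and ends 270 mm from the tray's centre; a foot under its end keeps it level. Origin: centre of the tray's underside, z up. At first the handle points roughly to the robot.
- balance (a point): Balance point of the basket with the five balls in it: on the centre line of the bar handle, 70 mm from the tray's centre along the basket's -x (28 mm outside the tray wall), 33 mm above the underside. Axes as the basket's. Loaded, the balance is within a few mm of here; the middle of the whole piece is 44 mm farther out along the handle.
- bath: Ultrasonic bath, a white box fixed to the bench, 190 mm (its x) by 170 mm (its y), 110 mm high, with an empty rectangular tank open at the top, 150 mm (x) by 130 mm (y) and 80 mm deep, centred. Control panel on its -x face (a knob stands out 11 mm). Origin at the centre of its underside, z up.
- tank (a point): Centre of the bath's tank opening, at rim height, 110 mm above the bench.
- petri: Bystander: stack of three petri dishes, 62 mm diameter, 36 mm high. Origin at the centre of the underside.
- marker: Bystander: marker pen lying on the bench beside the basket handle, 130 x 12 x 10 mm, long along its x. Origin at the centre of the underside.
- tipbox: Bystander: blue pipette tip box with a clear lid, 80 x 110 x 67 mm. Origin at the centre of the underside.
- rack: Bystander: yellow tube rack with three capped tubes, 50 x 130 mm, 74 mm high. Origin at the centre of the underside.
- slidebox: Bystander: small cardboard slide box, 62 x 62 x 34 mm. Origin at the centre of the underside.
Mind the look-alikes: they are no part of the job. What is shaped like the cup but red is not meant.

How it is judged:
On the way, in this order (a step that is already met when the one before it is completed fails the run):
1. the cup is picked up and tipped over the basket (angle between cup's own z axis and vertical above 1 rad and height (world z) of cup above 0.04 m and horizontal distance between cup and carrier below 0.2 m).
2. all five balls lie in the basket (x of ball0_center in the frame of carrier between -0.042 and 0.042 m and y of ball0_center in the frame of carrier between -0.05 and 0.05 m and z of ball0_center in the frame of carrier between 0 and 0.04 m and x of ball1_center in the frame of carrier between -0.042 and 0.042 m and y of ball1_center in the frame of carrier between -0.05 and 0.05 m and z of ball1_center in the frame of carrier between 0 and 0.04 m and x of ball2_center in the frame of carrier between -0.042 and 0.042 m and y of ball2_center in the frame of carrier between -0.05 and 0.05 m and z of ball2_center in the frame of carrier between 0 and 0.04 m and x of ball3_center in the frame of carrier between -0.042 and 0.042 m and y of ball3_center in the frame of carrier between -0.05 and 0.05 m and z of ball3_center in the frame of carrier between 0 and 0.04 m and x of ball4_center in the frame of carrier between -0.042 and 0.042 m and y of ball4_center in the frame of carrier between -0.05 and 0.05 m and z of ball4_center in the frame of carrier between 0 and 0.04 m), for 0.2 s.
3. the empty cup stands upright on the bench, released, with the balls still in the basket (all of step 2 and angle between cup's own z axis and vertical below 0.1 rad and height (world z) of cup below 0.006 m and linear speed of cup below 0.03 m/s and contact force between cup and the fingers below 0.05 N), for 0.2 s.
4. the loaded basket is lifted clear of the bench, level, gripped at its balance point (all of step 2 and x of the grasp point in the frame of balance between -0.025 and 0.025 m and angle between carrier's own z axis and vertical below 0.09 rad and contact force between carrier and the fingers above 2 N and height (world z) of carrier above 0.03 m), for 0.2 s.
At the end, for the whole second after the job is handed in: Balls in the basket; cup upright on the bench; basket gripped within 25 mm of its balance point, still, level within 5 deg, centred over the tank within 25 mm, underside 15 to 130 mm above the bath rim, handle parallel within 10 deg to a tank side, touching only gripper and balls (all of step 3 and x of the grasp point in the frame of balance between -0.025 and 0.025 m and angle between carrier's own z axis and vertical below 0.09 rad and contact force between carrier and the fingers above 2 N and horizontal distance between carrier and tank below 0.025 m and height (world z) of carrier between 0.125 and 0.24 m and (angle between the x axis of carrier and the x axis of bath, either way round below 0.17 rad or angle between the x axis of carrier and the y axis of bath, either way round below 0.17 rad) and contact force between carrier and bath below 0.1 N and contact force between carrier and cup below 0.1 N and linear speed of carrier below 0.03 m/s and angular speed of carrier below 0.2 rad/s and contact force between carrier and petri below 0.1 N and contact force between carrier and marker below 0.1 N and contact force between carrier and tipbox below 0.1 N and contact force between carrier and rack below 0.1 N and contact force between carrier and slidebox below 0.1 N); the arm keeps its last pose, push and grip.
It fails at once if a bystander is moved more than 30 mm (distance of any of petri, marker, tipbox, rack, slidebox from where it was at the start of the episode above 0.03 m).
It fails at once if the basket is tipped more than 20 degrees (angle between carrier's own z axis and vertical above 0.35 rad).
It also fails if it takes over 72 s, if anything falls off the work surface, if the arm or the gripper's body presses on something with over 40 N, if the wrist force passes 120 N, or if a joint passes its speed limit or range.

## Working session

There is one attempt and no reset: what is moved stays moved. The work goes in short steps, Python scripts to look and compute and a tool call to move; the robot and the scene stay as the last step left them, time stands still between calls to the robot, and variables do not carry over. Pictures are saved under pics/ and viewed, at most 10 in all, crops included, and the job is handed in when it is done.

Besides the shell and the picture viewer there is one more tool, called after "Call:" in YAML: its name, and indented under it one key for each argument. drive_tool: Moves the arm, as the interface text tells. Its arguments: {"type":"object","properties":{"rows":{"type":"array","items":{"type":"object","properties":{"offset":{"type":"array","items":{"type":"number"}},"rotation":{"type":"array","items":{"type":"number"}},"claw":{"type":"number"}}}},"force":{"type":"number"}},"required":["rows"]}

```bash
mkdir -p pics
cat > h.py <<'E'
import numpy as np, cv2
from bench import get_obs, grab_frame, hand_in
from scipy.spatial.transform import Rotation as Rot
def cloud(f):
    z=f["z_map"]; h,w=z.shape
    fl=h/2/np.tan(np.radians(f["vfov"])/2)
    u,v=np.meshgrid(np.arange(w),np.arange(h))
    P=np.stack([(u-f["cx"])/fl*z,(v-f["cy"])/fl*z,z],-1)
    W=(P-np.array(f["t"]))@np.array(f["R"])
    W[z<=0]=np.nan
    return W
def save(f,n): cv2.imwrite("pics/"+n,f["frame"][:,:,::-1])
E
python3 - <<'E'
from h import *
a=grab_frame("top"); b=grab_frame("side")
np.savez("f0.npz",t=a["frame"],tw=cloud(a),s=b["frame"],sw=cloud(b))
cv2.imwrite("pics/a.png",np.vstack([a["frame"],b["frame"]])[:,:,::-1][:, :])
im=cv2.resize(np.hstack([a["frame"],b["frame"]]),(800,300),interpolation=cv2.INTER_AREA)
save(a,"top0.png");save(b,"side0.png")
for f in (a,b): print(f["vfov"],f["cx"],f["cy"],-np.array(f["R"]).T@f["t"])
print(get_obs())
E
```

```text
49.50818840358558 255.24357398407514 192.24834735231966 [ 0.43040078 -0.04731283  1.1046745 ]
57.428371558136874 257.306988447503 191.5591597593546 [ 0.28436825 -0.42858672  0.7153701 ]
{'clock': 0.1, 'joints': array([ 1.07887443,  0.47775093,  0.02234076,  1.55634381, -0.01152767,
        1.10929545, -0.08309298]), 'qvel': array([-0.00103579, -0.00159191, -0.00114759, -0.00250086,  0.00024637,
       -0.00229612,  0.00031672]), 'tau': array([ 3.61251448e-03, -5.97762966e+01,  1.61352754e+00, -2.81956816e+01,
        1.28341815e-02,  5.00995913e-03, -4.75085835e-05]), 'tcp_pos': array([ 0.25256467, -0.62539477,  0.23040414]), 'orientation': array([-3.08232463e+00, -5.98928818e-01,  6.48466642e-04]), 'contact_force': array([-0.39954478, -0.85362743, -0.46040386]), 'moment': array([0.04952023, 0.02256484, 0.0121802 ]), 'gripper_force': 0.0, 'grip_width': 0.08562447337283752}
```

View pics/top0.png

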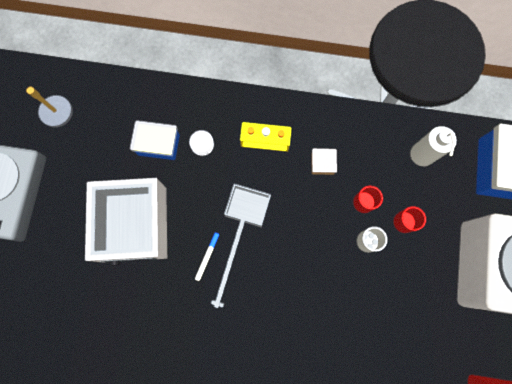

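View pics/side0.png

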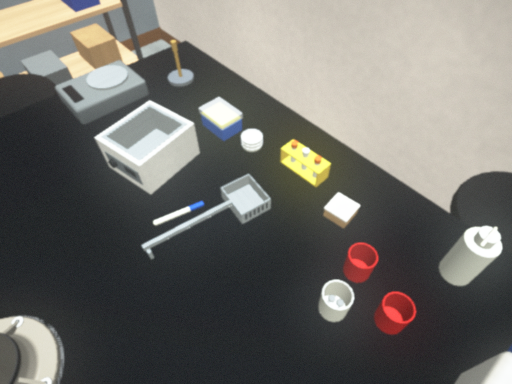

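The top view shows the white cup at (372,240) with red cups at (369,198) and (410,219). The basket tray is at (247,205) with its handle end at (217,303), the bath is at (126,220) and the marker at (207,257). Next I measure them.

Run:
```python
from h import *
d=np.load("f0.npz")
W=d["tw"];im=d["t"].astype(int)
S=d["sw"];
print("bench z",[np.round(W[p],3) for p in [(330,300),(100,330),(300,100)]],np.round(S[330,200],3))
def box(W,x0,x1,y0,y1,zl,zh):
    P=W.reshape(-1,3); m=(P[:,0]>x0)&(P[:,0]<x1)&(P[:,1]>y0)&(P[:,1]<y1)&(P[:,2]>zl)&(P[:,2]<zh); return P[m]
def roi(u0,u1,v0,v1,zl,zh,W=W):
    P=W[v0:v1,u0:u1].reshape(-1,3); return P[(P[:,2]>zl)&(P[:,2]<zh)]
def rect(n,P):
    r=cv2.minAreaRect(P[:,:2].astype(np.float32)); print(n,len(P),np.round(r[0],4),np.round(r[1],4),round(r[2],2),"z",np.round(np.percentile(P[:,2],[5,50,95]),3)); return r
rect("bath",roi(70,180,165,275,.10,.125))
rect("tray",roi(215,280,175,235,.034,.05))
rect("trayfloor",roi(215,280,175,235,-.005,.012))
h=roi(205,250,222,310,.03,.05); rect("handle",h)
c,v=h[:,:2].mean(0),np.linalg.svd(h[:,:2]-h[:,:2].mean(0),full_matrices=False)[2][0]; print("handle line",c,v,np.degrees(np.arctan2(v[1],v[0])))
for n,r in dict(cup=(350,392,220,258),redA=(350,388,182,216),redB=(390,430,202,236)).items():
    P=roi(*r,.06,.08); print(n,len(P),cv2.minEnclosingCircle(P[:,:2].astype(np.float32)),np.round(P.mean(0),3))
rect("marker",roi(190,221,230,285,.005,.025))
rect("slide",roi(305,345,140,180,.025,.05)); rect("rack",roi(235,298,115,157,.03,.09)); rect("petri",roi(185,218,125,160,.02,.05)); rect("tip",roi(125,182,115,165,.05,.08))
P=box(S,-1,2,-.6,0,.06,.08); 
for n,k in [("cup side",(.0,))]:
    P=S[270:325,310:360].reshape(-1,3);P=P[(P[:,2]>.06)&(P[:,2]<.08)];print(n,cv2.minEnclosingCircle(P[:,:2].astype(np.float32)))
P=S[170:225,215:275].reshape(-1,3);P=P[(P[:,2]>.034)&(P[:,2]<.05)];rect("tray side",P)
```

```text
bench z [array([ 0.32 , -0.177, -0.002]), array([ 0.953, -0.182, -0.002]), array([0.317, 0.341, 0.002])] [ 0.34  -0.177 -0.001]
bath 2420 [0.5222 0.2944] [0.1903 0.1723] 11.86 z [0.105 0.109 0.112]
tray 246 [0.5942 0.0055] [0.1001 0.124 ] 81.78 z [0.035 0.038 0.041]
trayfloor 3406 [0.6209 0.0058] [0.1633 0.1753] 8.82 z [-0.004 -0.     0.004]
handle 370 [0.457  0.0247] [0.0106 0.222 ] 81.89 z [0.035 0.039 0.041]
handle line [0.45496256 0.02499272] [-0.98979398  0.14250573] 171.8071319547614
cup 126 ((0.5693226456642151, -0.32445645332336426), 0.030069638043642044) [ 0.57  -0.325  0.067]
redA 127 ((0.6718674302101135, -0.3052727282047272), 0.030928345397114754) [ 0.672 -0.305  0.067]
redB 146 ((0.6353029608726501, -0.4161446690559387), 0.030535047873854637) [ 0.635 -0.417  0.066]
marker 220 [0.4709 0.1022] [0.0437 0.1291] 76.43 z [0.006 0.009 0.012]
slide 539 [ 0.7635 -0.1822] [0.0639 0.0628] 6.09 z [0.029 0.033 0.036]
rack 907 [ 0.8062 -0.0167] [0.0522 0.1298] 2.83 z [0.049 0.053 0.073]
petri 427 [0.7655 0.1528] [0.0604 0.0599] 10.14 z [0.024 0.034 0.038]
tip 1290 [0.7482 0.2733] [0.0803 0.1114] 0.92 z [0.06  0.066 0.069]
cup side ((0.5698462128639221, -0.32302719354629517), 0.030268561094999313)
tray side 348 [0.5916 0.0076] [0.1039 0.1305] 81.7 z [0.035 0.038 0.041]
```

```bash
cat >> h.py <<'E'
def Rt(phi,tilt,roll=0):
    "closing axis (tool y) at azimuth phi deg, tool down, then turned tilt deg about tool y"
    p=np.radians(phi); y=np.array([np.cos(p),np.sin(p),0]); z=np.array([0,0,-1.]); x=np.cross(y,z)
    return Rot.from_matrix(np.stack([x,y,z],1))*Rot.from_euler("y",tilt,degrees=True)
def go(gp,R,grasp=True):
    "fractions from the current pose to grasp point gp (or TCP), orientation R"
    o=get_obs(); R0=Rot.from_rotvec(o["orientation"]); gp=np.array(gp,float)
    tcp=gp+R.apply([0,0,.019]) if grasp else gp
    d=R0.inv().apply(tcp-o["tcp_pos"]); w=(R0.inv()*R).as_rotvec()
    print("offset",np.round(d/.15,3),"rot",np.round(w/2,3),"rows>=",round(max(np.linalg.norm(d)/.0417,np.degrees(np.linalg.norm(w))/7.16),1))
def st():
    o=get_obs(); R=Rot.from_rotvec(o["orientation"]); m=R.as_matrix()
    print("t",o["clock"],"q",np.round(o["joints"],2),"tcp",np.round(o["tcp_pos"],4),"gp",np.round(o["tcp_pos"]-.019*m[:,2],4),"y",np.round(m[:,1],3),"z",np.round(m[:,2],3),"F",np.round(o["contact_force"],1),"w",round(o["grip_width"],4),o["gripper_force"])
E
python3 - <<'E'
from h import *
st()
go([.37,-.52,.26],Rt(-55,20))
E
```

```text
t 0.1 q [ 1.08  0.48  0.02  1.56 -0.01  1.11 -0.08] tcp [ 0.2526 -0.6254  0.2304] gp [ 0.2526 -0.6254  0.2494] y [ 0.374 -0.927 -0.002] z [-0.001  0.002 -1.   ] F [-0.4 -0.9 -0.5] w 0.0856 0.0
offset [ 1.031 -0.368 -0.078] rot [ 0.019  0.174 -0.113] rows>= 3.9
```

Call:
drive_tool:
  rows:
    - {"offset": [1.0, -0.37, -0.08], "rotation": [0.02, 0.17, -0.11], "claw": 1}
    - {"offset": [1.0, -0.37, -0.08], "rotation": [0.02, 0.17, -0.11], "claw": 1}
    - {"offset": [1.0, -0.37, -0.08], "rotation": [0.02, 0.17, -0.11], "claw": 1}
    - {"offset": [1.0, -0.37, -0.08], "rotation": [0.02, 0.17, -0.11], "claw": 1}
    - {"offset": [1.0, -0.37, -0.08], "rotation": [0.02, 0.17, -0.11], "claw": 1}
  force: 25

```text
clock: 0.52
tcp_pos: [0.3764, -0.5126, 0.2433]
orientation: [-2.854, -0.901, -0.497]
contact_force: [0.2, -0.2, -0.2]
grip_width: 0.0858
gripper_force: 0.0
```

Run:
```python
from h import *
st()
go([.48,-.42,.22],Rt(-42,50))
go([.48,-.42,.22],Rt(-42,-30))
```

```text
t 0.5167 q [ 1.15  0.44 -0.18  1.63 -0.3   1.11  0.16] tcp [ 0.3764 -0.5126  0.2433] gp [ 0.3711 -0.5164  0.2612] y [ 0.575 -0.818 -0.004] z [ 0.275  0.198 -0.941] F [ 0.2 -0.2 -0.2] w 0.0858 0.0
offset [ 0.874 -0.129  0.568] rot [ 0.063  0.262 -0.095] rows>= 4.6
offset [ 0.717 -0.093  0.541] rot [-0.012 -0.433 -0.116] rows>= 7.2
```

Call:
drive_tool:
  rows:
    - {"offset": [0.87, -0.13, 0.4], "rotation": [0.08, 0.45, -0.1], "claw": 1}
    - {"offset": [0.87, -0.13, 0.4], "rotation": [0.08, 0.45, -0.1], "claw": 1}
    - {"offset": [0.87, -0.13, 0.4], "rotation": [0.08, 0.45, -0.1], "claw": 1}
    - {"offset": [0.87, -0.13, 0.4], "rotation": [0.08, 0.45, -0.1], "claw": 1}
    - {"offset": [0.87, -0.13, 0.4], "rotation": [0.08, 0.45, -0.1], "claw": 1}
    - {"offset": [0.87, -0.13, 0.4], "rotation": [0.08, 0.45, -0.1], "claw": 1}
    - {"offset": [0.87, -0.13, 0.4], "rotation": [0.08, 0.45, -0.1], "claw": 1}
    - {"offset": [0.87, -0.13, 0.4], "rotation": [0.08, 0.45, -0.1], "claw": 1}
    - {"offset": [0.87, -0.13, 0.4], "rotation": [0.08, 0.45, -0.1], "claw": 1}

```text
clock: 1.27
tcp_pos: [0.4761, -0.4207, 0.2258]
orientation: [-2.025, -0.934, -1.467]
contact_force: [-1.6, -0.8, -0.2]
grip_width: 0.0855
gripper_force: 0.0
```

Run:
```python
from h import *
st()
```

```text
t 1.2667 q [ 1.42  0.83 -0.5   1.58 -0.83  1.36  0.71] tcp [ 0.4761 -0.4207  0.2258] gp [ 0.4641 -0.4342  0.2318] y [ 0.752 -0.659  0.018] z [ 0.629  0.709 -0.32 ] F [-1.6 -0.8 -0.2] w 0.0855 0.0
```

Run:
```python
from h import *
go([.5695,-.324,.15],Rt(-28,-30))
```

```text
offset [-0.317  0.047  0.987] rot [ 0.056 -0.879 -0.12 ] rows>= 14.2
```

Call:
drive_tool:
  rows:
    - {"offset": [-0.02, 0.0, 0.07], "rotation": [0.005, -0.08, -0.01], "claw": 1}
    - {"offset": [-0.05, 0.01, 0.14], "rotation": [0.01, -0.14, -0.02], "claw": 1}
    - {"offset": [-0.1, 0.02, 0.3], "rotation": [0.02, -0.28, -0.04], "claw": 1}
    - {"offset": [-0.15, 0.03, 0.5], "rotation": [0.03, -0.42, -0.06], "claw": 1}
    - {"offset": [-0.22, 0.04, 0.7], "rotation": [0.04, -0.56, -0.08], "claw": 1}
    - {"offset": [-0.317, 0.047, 0.987], "rotation": [0.056, -0.879, -0.12], "claw": 1}
    - {"offset": [-0.317, 0.047, 0.987], "rotation": [0.056, -0.879, -0.12], "claw": 1}
    - {"offset": [-0.317, 0.047, 0.987], "rotation": [0.056, -0.879, -0.12], "claw": 1}
    - {"offset": [-0.317, 0.047, 0.987], "rotation": [0.056, -0.879, -0.12], "claw": 1}
    - {"offset": [-0.317, 0.047, 0.987], "rotation": [0.056, -0.879, -0.12], "claw": 1}
    - {"offset": [-0.317, 0.047, 0.987], "rotation": [0.056, -0.879, -0.12], "claw": 1}
    - {"offset": [-0.317, 0.047, 0.987], "rotation": [0.056, -0.879, -0.12], "claw": 1}
    - {"offset": [-0.317, 0.047, 0.987], "rotation": [0.056, -0.879, -0.12], "claw": 1}
    - {"offset": [-0.317, 0.047, 0.987], "rotation": [0.056, -0.879, -0.12], "claw": 1}
    - {"offset": [-0.317, 0.047, 0.987], "rotation": [0.056, -0.879, -0.12], "claw": 1}
    - {"offset": [-0.317, 0.047, 0.987], "rotation": [0.056, -0.879, -0.12], "claw": 1}

```text
clock: 2.6
tcp_pos: [0.5699, -0.3277, 0.1374]
orientation: [2.389, 1.446, -0.635]
contact_force: [0.0, 0.1, -1.1]
grip_width: 0.0854
gripper_force: 0.0
```

Run:
```python
from h import *
st()
go([.5695,-.324,.044],Rt(-28,-30))
```

```text
t 2.6 q [ 0.05  0.62  0.19  1.69  0.47  1.03 -0.55] tcp [ 0.5699 -0.3277  0.1374] gp [ 0.5741 -0.3192  0.1538] y [ 0.887 -0.461  0.009] z [-0.224 -0.449 -0.865] F [ 0.   0.1 -1.1] w 0.0854 0.0
offset [ 0.33  -0.021  0.655] rot [0.006 0.001 0.002] rows>= 2.6
```

Call:
drive_tool:
  rows:
    - {"offset": [0.08, -0.005, 0.16], "rotation": [0.006, 0, 0], "claw": 1}
    - {"offset": [0.16, -0.01, 0.33], "rotation": [0.006, 0, 0], "claw": 1}
    - {"offset": [0.25, -0.015, 0.49], "rotation": [0.006, 0, 0], "claw": 1}
    - {"offset": [0.33, -0.02, 0.655], "rotation": [0.006, 0, 0], "claw": 1}
    - {"offset": [0.33, -0.02, 0.655], "rotation": [0.006, 0, 0], "claw": 1}
    - {"offset": [0.33, -0.02, 0.655], "rotation": [0.006, 0, 0], "claw": 1}

```text
clock: 3.1
tcp_pos: [0.5602, -0.3397, 0.0286]
orientation: [2.407, 1.433, -0.651]
contact_force: [0.5, 0.2, -0.3]
grip_width: 0.0854
gripper_force: 0.0
```

Run:
```python
from h import *
st()
go([.5695,-.324,.044],Rt(-28,-30))
save(grab_frame("side"),"g1.png")
```

```text
t 3.1 q [ 0.07  0.77  0.19  1.73  0.49  0.88 -0.64] tcp [ 0.5602 -0.3397  0.0286] gp [ 0.5648 -0.3314  0.045 ] y [ 0.879 -0.477 -0.002] z [-0.242 -0.441 -0.864] F [ 0.5  0.2 -0.3] w 0.0854 0.0
offset [ 0.054  0.005 -0.023] rot [-0.003  0.002 -0.003] rows>= 0.2
```

View pics/g1.png

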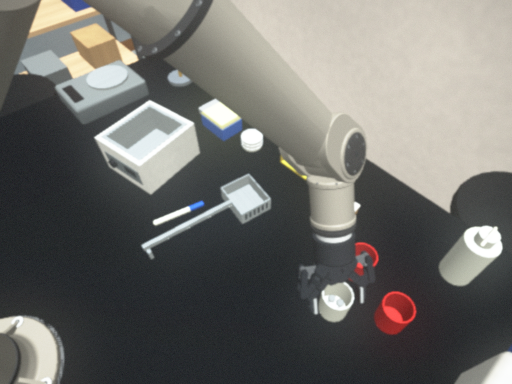

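The gripper straddles the white cup at (335,300), clear of the red cups. I shift it 8 mm and close.

Call:
drive_tool:
  rows:
    - {"offset": [0.054, 0.005, -0.02], "rotation": [0, 0, 0], "claw": 1}
    - {"offset": [0.054, 0.005, -0.02], "rotation": [0, 0, 0], "claw": 1}
    - {"offset": [0.054, 0.005, -0.02], "rotation": [0, 0, 0], "claw": 0.5}
    - {"offset": [0.054, 0.005, -0.02], "rotation": [0, 0, 0], "claw": 0.3}
    - {"offset": [0.054, 0.005, -0.02], "rotation": [0, 0, 0], "claw": 0.3}
    - {"offset": [0.054, 0.005, -0.02], "rotation": [0, 0, 0], "claw": 0.3}
    - {"offset": [0.054, 0.005, -0.02], "rotation": [0, 0, 0], "claw": 0.3}
    - {"offset": [0.054, 0.005, -0.02], "rotation": [0, 0, 0], "claw": 0.3}
  force: 35

```text
clock: 3.82
tcp_pos: [0.5674, -0.3307, 0.0281]
orientation: [2.403, 1.436, -0.649]
contact_force: [-1.3, 1.9, 7.2]
grip_width: 0.0591
gripper_force: 36.2
```

Run:
```python
from h import *
st()
o=get_obs();R=Rot.from_rotvec(o["orientation"])
gp=o["tcp_pos"]-R.apply([0,0,.019])
go(gp+[-.03,.14,.11],R)
```

```text
t 3.8167 q [ 0.05  0.77  0.19  1.72  0.49  0.89 -0.64] tcp [ 0.5674 -0.3307  0.0281] gp [ 0.5719 -0.3222  0.0445] y [ 0.881 -0.474 -0.   ] z [-0.239 -0.443 -0.864] F [-1.3  1.9  7.2] w 0.0591 36.247840793439536
offset [ 0.259 -0.618 -1.   ] rot [0. 0. 0.] rows>= 4.3
```

```bash
cat >> h.py <<'E'
def wp(L):
    o=get_obs(); R0=Rot.from_rotvec(o["orientation"])
    for gp,phi,t in L:
        R=Rt(phi,t); d=R0.inv().apply(np.array(gp)+R.apply([0,0,.019])-o["tcp_pos"]); w=(R0.inv()*R).as_rotvec()
        print(np.round(d/.15,3).tolist(),np.round(w/2,3).tolist())
E
python3 - <<'E'
from h import *
wp([([.572,-.322,.09],-28.3,-30),([.572,-.322,.13],-28.3,-30),([.58,-.24,.15],-25,-30),([.59,-.2,.15],-22,-30)])
E
```

```text
[-0.151, -0.0, -0.263] [0.0, 0.002, 0.0]
[-0.285, -0.0, -0.494] [0.0, 0.002, 0.0]
[0.086, -0.209, -0.864] [-0.014, 0.002, -0.025]
[0.316, -0.273, -0.998] [-0.028, 0.002, -0.047]
```

Call:
drive_tool:
  rows:
    - {"offset": [-0.05, 0, -0.08], "rotation": [0, 0, 0], "claw": 0.3}
    - {"offset": [-0.1, 0, -0.17], "rotation": [0, 0, 0], "claw": 0.3}
    - {"offset": [-0.15, 0, -0.26], "rotation": [0, 0, 0], "claw": 0.3}
    - {"offset": [-0.22, 0, -0.38], "rotation": [0, 0, 0], "claw": 0.3}
    - {"offset": [-0.285, 0, -0.494], "rotation": [0, 0, 0], "claw": 0.3}
    - {"offset": [-0.19, -0.05, -0.59], "rotation": [0, 0, 0], "claw": 0.3}
    - {"offset": [-0.1, -0.1, -0.68], "rotation": [-0.007, 0, -0.01], "claw": 0.3}
    - {"offset": [0, -0.16, -0.77], "rotation": [-0.01, 0, -0.02], "claw": 0.3}
    - {"offset": [0.086, -0.209, -0.864], "rotation": [-0.014, 0, -0.025], "claw": 0.3}
    - {"offset": [0.2, -0.24, -0.93], "rotation": [-0.02, 0, -0.036], "claw": 0.3}
    - {"offset": [0.316, -0.273, -0.998], "rotation": [-0.028, 0, -0.047], "claw": 0.3}
    - {"offset": [0.316, -0.273, -0.998], "rotation": [-0.028, 0, -0.047], "claw": 0.3}

```text
clock: 4.82
tcp_pos: [0.5882, -0.2032, 0.1335]
orientation: [2.301, 1.564, -0.615]
contact_force: [0.8, 1.9, -2.1]
grip_width: 0.0586
gripper_force: 38.0
```

Run:
```python
from h import *
st()
wp([([.60,-.11,.15],-15,-30),([.61,-.04,.15],-10,-30)])
```

```text
t 4.8167 q [-0.11  0.59  0.13  1.74  0.47  1.07 -0.66] tcp [ 0.5882 -0.2032  0.1335] gp [ 0.5917 -0.1944  0.15  ] y [ 0.93  -0.368  0.001] z [-0.183 -0.465 -0.866] F [ 0.8  1.9 -2.1] w 0.0586 38.015722534182714
[0.471, -0.148, -0.272] [-0.028, -0.0, -0.05]
[0.869, -0.252, -0.501] [-0.05, -0.0, -0.088]
```

Call:
drive_tool:
  rows:
    - {"offset": [0.12, -0.04, -0.07], "rotation": [-0.007, 0, -0.012], "claw": 0.3}
    - {"offset": [0.24, -0.08, -0.14], "rotation": [-0.014, 0, -0.025], "claw": 0.3}
    - {"offset": [0.36, -0.115, -0.21], "rotation": [-0.02, 0, -0.037], "claw": 0.3}
    - {"offset": [0.48, -0.15, -0.275], "rotation": [-0.028, 0, -0.05], "claw": 0.3}
    - {"offset": [0.61, -0.185, -0.35], "rotation": [-0.036, 0, -0.063], "claw": 0.3}
    - {"offset": [0.74, -0.22, -0.43], "rotation": [-0.043, 0, -0.075], "claw": 0.3}
    - {"offset": [0.87, -0.25, -0.5], "rotation": [-0.05, 0, -0.088], "claw": 0.3}
    - {"offset": [0.87, -0.25, -0.5], "rotation": [-0.05, 0, -0.088], "claw": 0.3}

```text
clock: 5.48
tcp_pos: [0.6089, -0.0491, 0.1322]
orientation: [2.107, 1.77, -0.564]
contact_force: [0.7, 0.5, -1.5]
grip_width: 0.0592
gripper_force: 38.0
```

Run:
```python
from h import *
st()
c=[.6186,.034]
wp([([c[0],-.01,.145],-8,-22),([c[0],.014,.14],-8,-10)]+[([*c,.135-.005*i],-8,t) for i,t in enumerate([0,10,20,30,40,48])]+[([*c,.105],-8,54),([*c,.1],-8,60),([*c,.098],-8,65),([*c,.098],-8,70),([*c,.098],-8,76)])
```

```text
t 5.4833 q [-0.3   0.59  0.05  1.74  0.5   1.11 -0.73] tcp [ 0.6089 -0.0491  0.1322] gp [ 0.6106 -0.0398  0.1487] y [ 0.985 -0.173 -0.001] z [-0.087 -0.491 -0.867] F [ 0.7  0.5 -1.5] w 0.0592 38.01172363819205
[0.207, 0.02, -0.082] [-0.008, 0.069, -0.015]
[0.386, -0.008, -0.138] [-0.007, 0.174, -0.016]
[0.537, -0.032, -0.184] [-0.005, 0.261, -0.016]
[0.571, -0.033, -0.168] [-0.004, 0.348, -0.017]
[0.604, -0.034, -0.155] [-0.002, 0.436, -0.017]
[0.633, -0.034, -0.144] [-0.001, 0.523, -0.018]
[0.659, -0.035, -0.135] [0.001, 0.61, -0.018]
[0.68, -0.035, -0.123] [0.002, 0.68, -0.018]
[0.699, -0.035, -0.107] [0.003, 0.732, -0.018]
[0.717, -0.036, -0.092] [0.004, 0.785, -0.018]
[0.723, -0.036, -0.091] [0.005, 0.828, -0.019]
[0.721, -0.036, -0.102] [0.006, 0.872, -0.019]
[0.718, -0.036, -0.115] [0.007, 0.924, -0.019]
```

Call:
drive_tool:
  rows:
    - {"offset": [0.1, 0.01, -0.04], "rotation": [-0.004, 0.03, -0.008], "claw": 0.3}
    - {"offset": [0.207, 0.01, -0.082], "rotation": [-0.008, 0.069, -0.015], "claw": 0.3}
    - {"offset": [0.3, 0, -0.11], "rotation": [-0.007, 0.12, -0.016], "claw": 0.3}
    - {"offset": [0.386, -0.008, -0.138], "rotation": [-0.007, 0.174, -0.016], "claw": 0.3}
    - {"offset": [0.46, -0.02, -0.16], "rotation": [-0.006, 0.22, -0.016], "claw": 0.3}
    - {"offset": [0.537, -0.032, -0.184], "rotation": [-0.005, 0.261, -0.016], "claw": 0.3}
    - {"offset": [0.555, -0.032, -0.176], "rotation": [-0.005, 0.305, -0.016], "claw": 0.3}
    - {"offset": [0.571, -0.033, -0.168], "rotation": [-0.004, 0.348, -0.017], "claw": 0.3}
    - {"offset": [0.588, -0.033, -0.161], "rotation": [-0.003, 0.392, -0.017], "claw": 0.3}
    - {"offset": [0.604, -0.034, -0.155], "rotation": [-0.002, 0.436, -0.017], "claw": 0.3}
    - {"offset": [0.62, -0.034, -0.15], "rotation": [-0.001, 0.48, -0.018], "claw": 0.3}
    - {"offset": [0.633, -0.034, -0.144], "rotation": [-0.001, 0.523, -0.018], "claw": 0.3}
    - {"offset": [0.646, -0.035, -0.14], "rotation": [0, 0.567, -0.018], "claw": 0.3}
    - {"offset": [0.659, -0.035, -0.135], "rotation": [0.001, 0.61, -0.018], "claw": 0.3}
    - {"offset": [0.67, -0.035, -0.129], "rotation": [0.001, 0.645, -0.018], "claw": 0.3}
    - {"offset": [0.68, -0.035, -0.123], "rotation": [0.002, 0.68, -0.018], "claw": 0.3}
    - {"offset": [0.69, -0.035, -0.115], "rotation": [0.002, 0.706, -0.018], "claw": 0.3}
    - {"offset": [0.699, -0.035, -0.107], "rotation": [0.003, 0.732, -0.018], "claw": 0.3}
    - {"offset": [0.699, -0.035, -0.107], "rotation": [0.003, 0.732, -0.018], "claw": 0.3}

```text
clock: 7.07
tcp_pos: [0.6195, 0.0379, 0.0898]
orientation: [-1.805, -1.544, -0.909]
contact_force: [-0.4, -1.0, -1.7]
grip_width: 0.059
gripper_force: 38.0
```

Run:
```python
from h import *
st()
c=[.6186,.034]
wp([([*c,.103],-8,57),([*c,.1],-8,60),([*c,.098],-8,65),([*c,.098],-8,70),([*c,.098],-8,76)])
save(grab_frame("side"),"p1.png")
```

```text
t 7.0667 q [ 0.79  0.88 -0.73  1.8  -0.56  0.79  0.52] tcp [0.6195 0.0379 0.0898] gp [0.6172 0.0228 0.1011] y [ 0.988 -0.153 -0.004] z [ 0.121  0.796 -0.593] F [-0.4 -1.  -1.7] w 0.059 37.97881014965242
[0.062, -0.004, 0.053] [0.005, 0.029, -0.006]
[0.053, -0.004, 0.064] [0.005, 0.055, -0.006]
[0.053, -0.004, 0.07] [0.005, 0.099, -0.005]
[0.064, -0.004, 0.068] [0.005, 0.143, -0.005]
[0.076, -0.004, 0.063] [0.006, 0.195, -0.005]
```

View pics/p1.png

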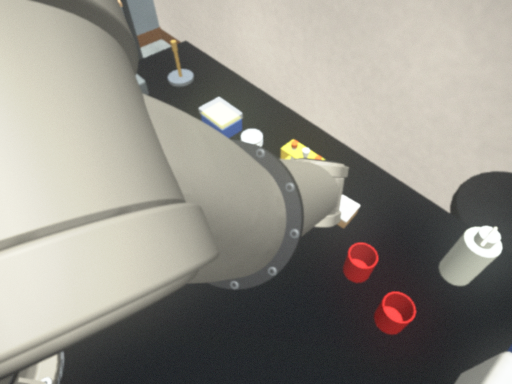

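The side view is blocked by the arm, so I check where the tool has settled and look through the wrist camera.

Run:
```python
from h import *
st()
f=grab_frame("wrist"); g=grab_frame("top")
cv2.imwrite("pics/w1.png",cv2.resize(np.hstack([f["frame"],g["frame"]]),(800,300))[:,:,::-1])
st()
```

```text
t 7.1167 q [ 0.79  0.88 -0.74  1.8  -0.56  0.79  0.51] tcp [0.6199 0.0393 0.091 ] gp [0.6176 0.0242 0.1023] y [ 0.988 -0.152 -0.003] z [ 0.12   0.796 -0.594] F [-0.4  0.6 -1.3] w 0.0586 37.96179995202692
t 7.2167 q [ 0.78  0.88 -0.74  1.8  -0.56  0.79  0.51] tcp [0.6204 0.0419 0.0931] gp [0.6182 0.0268 0.1044] y [ 0.989 -0.148 -0.   ] z [ 0.119  0.796 -0.594] F [ 1.3  0.1 -1.5] w 0.0584 37.979102288227296
```

View pics/w1.png

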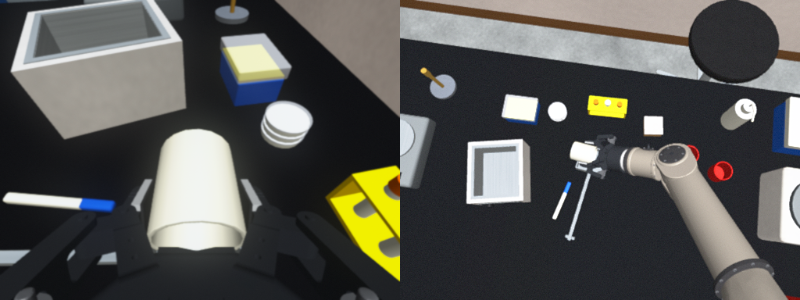

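The cup lies at about 83° over the tray at wrist view (195,200), with the mouth toward the gripper and the balls still inside. From here I base moves on the commanded pose rather than the lagging measured one.

```bash
cat >> h.py <<'E'
def wpc(c0,L):
    "as wp, from a commanded pose c0=(gp,phi,tilt)"
    R0=Rt(*c0[1:]); p0=np.array(c0[0])+R0.apply([0,0,.019])
    for gp,phi,t in L:
        R=Rt(phi,t); d=R0.inv().apply(np.array(gp)+R.apply([0,0,.019])-p0); w=(R0.inv()*R).as_rotvec()
        print(np.round(d/.15,3).tolist(),np.round(w/2,3).tolist())
E
python3 - <<'E'
from h import *
c=[.6186,.034]
wpc(([*c,.105],-8,54),[([*c,.1],-8,60),([*c,.098],-8,65),([*c,.098],-8,70),([*c,.098],-8,78)])
E
```

```text
[-0.014, -0.0, 0.019] [0.0, 0.052, -0.0]
[-0.014, -0.0, 0.025] [-0.0, 0.096, 0.0]
[-0.003, -0.0, 0.023] [-0.0, 0.14, 0.0]
[0.014, -0.0, 0.016] [-0.0, 0.209, -0.0]
```

Call:
drive_tool:
  rows:
    - {"offset": [-0.007, 0, 0.01], "rotation": [0, 0.026, 0], "claw": 0.3}
    - {"offset": [-0.014, 0, 0.019], "rotation": [0, 0.052, 0], "claw": 0.3}
    - {"offset": [-0.014, 0, 0.022], "rotation": [0, 0.07, 0], "claw": 0.3}
    - {"offset": [-0.014, 0, 0.025], "rotation": [0, 0.096, 0], "claw": 0.3}
    - {"offset": [-0.014, 0, 0.025], "rotation": [0, 0.096, 0], "claw": 0.3}
    - {"offset": [-0.014, 0, 0.025], "rotation": [0, 0.096, 0], "claw": 0.3}
    - {"offset": [-0.014, 0, 0.025], "rotation": [0, 0.096, 0], "claw": 0.3}
    - {"offset": [-0.01, 0, 0.024], "rotation": [0, 0.11, 0], "claw": 0.3}
    - {"offset": [-0.006, 0, 0.024], "rotation": [0, 0.125, 0], "claw": 0.3}
    - {"offset": [-0.003, 0, 0.023], "rotation": [0, 0.14, 0], "claw": 0.3}
    - {"offset": [-0.003, 0, 0.023], "rotation": [0, 0.14, 0], "claw": 0.3}
    - {"offset": [-0.003, 0, 0.023], "rotation": [0, 0.14, 0], "claw": 0.3}
    - {"offset": [0.005, 0, 0.02], "rotation": [0, 0.17, 0], "claw": 0.3}
    - {"offset": [0.014, 0, 0.016], "rotation": [0, 0.209, 0], "claw": 0.3}
    - {"offset": [0.014, 0, 0.016], "rotation": [0, 0.209, 0], "claw": 0.3}
    - {"offset": [0.014, 0, 0.016], "rotation": [0, 0.209, 0], "claw": 0.3}
    - {"offset": [0.014, 0, 0.016], "rotation": [0, 0.209, 0], "claw": 0.3}
    - {"offset": [0.014, 0, 0.016], "rotation": [0, 0.209, 0], "claw": 0.3}

```text
clock: 8.72
tcp_pos: [0.6209, 0.0462, 0.094]
orientation: [-1.487, -1.283, -1.195]
contact_force: [0.2, 0.9, -1.0]
grip_width: 0.0587
gripper_force: 38.4
```

Run:
```python
from h import *
st()
c=[.6186,.034]
wpc(([*c,.098],-8,78),[([*c,.11],-8,65),([*c,.12],-8,45),([*c,.14],-8,15),([.61,.0,.15],-10,-10),([.60,-.06,.15],-13,-30),([.59,-.085,.15],-16,-30)])
```

```text
t 8.7167 q [ 0.94  1.18 -0.87  1.73 -0.66  0.94  0.73] tcp [0.6209 0.0462 0.094 ] gp [0.6182 0.0278 0.0981] y [ 0.989 -0.147  0.   ] z [ 0.144  0.966 -0.216] F [ 0.2  0.9 -1. ] w 0.0587 38.42540098645259
[0.05, 0.0, -0.02] [0.0, -0.113, 0.0]
[0.074, 0.0, -0.051] [0.0, -0.288, -0.0]
[0.161, 0.0, -0.127] [0.0, -0.55, 0.0]
[0.164, -0.026, -0.422] [-0.011, -0.768, 0.016]
[0.086, -0.041, -0.862] [-0.021, -0.942, 0.046]
[0.05, -0.087, -1.032] [-0.033, -0.941, 0.074]
```

Call:
drive_tool:
  rows:
    - {"offset": [0.025, 0, -0.01], "rotation": [0, -0.056, 0], "claw": 0.3}
    - {"offset": [0.05, 0, -0.02], "rotation": [0, -0.113, 0], "claw": 0.3}
    - {"offset": [0.062, 0, -0.035], "rotation": [0, -0.17, 0], "claw": 0.3}
    - {"offset": [0.07, 0, -0.045], "rotation": [0, -0.23, 0], "claw": 0.3}
    - {"offset": [0.074, 0, -0.051], "rotation": [0, -0.288, 0], "claw": 0.3}
    - {"offset": [0.1, 0, -0.07], "rotation": [0, -0.35, 0], "claw": 0.3}
    - {"offset": [0.12, 0, -0.09], "rotation": [0, -0.41, 0], "claw": 0.3}
    - {"offset": [0.14, 0, -0.11], "rotation": [0, -0.47, 0], "claw": 0.3}
    - {"offset": [0.161, 0, -0.127], "rotation": [0, -0.53, 0], "claw": 0.3}
    - {"offset": [0.162, -0.01, -0.2], "rotation": [-0.004, -0.59, 0.005], "claw": 0.3}
    - {"offset": [0.163, -0.02, -0.3], "rotation": [-0.007, -0.65, 0.01], "claw": 0.3}
    - {"offset": [0.164, -0.026, -0.422], "rotation": [-0.011, -0.71, 0.016], "claw": 0.3}
    - {"offset": [0.15, -0.03, -0.55], "rotation": [-0.014, -0.77, 0.025], "claw": 0.3}
    - {"offset": [0.12, -0.035, -0.7], "rotation": [-0.018, -0.83, 0.035], "claw": 0.3}
    - {"offset": [0.086, -0.041, -0.862], "rotation": [-0.021, -0.89, 0.046], "claw": 0.3}
    - {"offset": [0.06, -0.06, -0.98], "rotation": [-0.03, -0.941, 0.07], "claw": 0.3}
    - {"offset": [0.06, -0.06, -0.98], "rotation": [-0.03, -0.941, 0.07], "claw": 0.3}
    - {"offset": [0.06, -0.06, -0.98], "rotation": [-0.03, -0.941, 0.07], "claw": 0.3}

```text
clock: 10.22
tcp_pos: [0.5908, -0.0905, 0.1329]
orientation: [2.204, 1.669, -0.597]
contact_force: [-0.6, -0.0, -0.1]
grip_width: 0.0586
gripper_force: 38.4
```

Run:
```python
from h import *
st()
f=grab_frame("top"); g=grab_frame("side")
a=cv2.resize(f["frame"][150:280,200:400],(800,520),interpolation=cv2.INTER_CUBIC)
b=g["frame"][160:320,120:300]
cv2.imwrite("pics/t2.png",np.hstack([cv2.resize(f["frame"][165:265,200:300],(400,400)),cv2.resize(g["frame"][150:250,190:290],(400,400))])[:,:,::-1])
```

```text
t 10.2167 q [-0.25  0.58  0.06  1.76  0.48  1.11 -0.75] tcp [ 0.5908 -0.0905  0.1329] gp [ 0.5934 -0.0813  0.1493] y [ 0.962 -0.272 -0.003] z [-0.139 -0.483 -0.864] F [-0.6 -0.  -0.1] w 0.0586 38.412250209075864
```

View pics/t2.png

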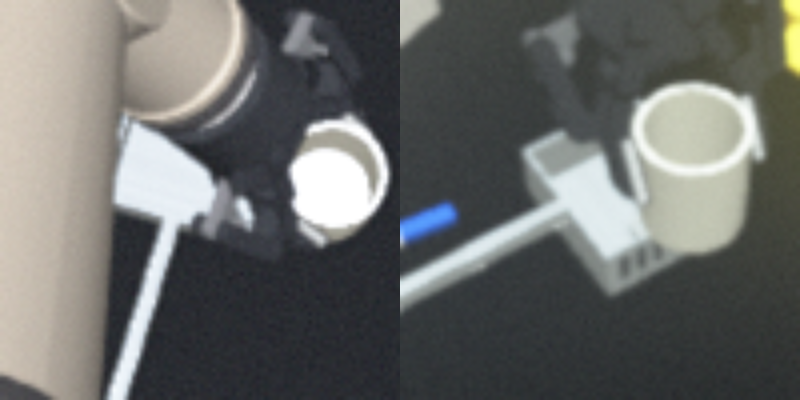

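The cup looks empty. I set it down at about (0.55,-0.24), clear of everything.

Run:
```python
from h import *
st()
wp([([.57,-.17,.13],-20,-30),([.555,-.22,.1],-24,-30),([.555,-.22,.06],-24,-30),([.555,-.22,.048],-24,-30)])
```

```text
t 10.3167 q [-0.24  0.57  0.06  1.76  0.48  1.11 -0.75] tcp [ 0.5911 -0.0921  0.1338] gp [ 0.5937 -0.083   0.1502] y [ 0.962 -0.274 -0.001] z [-0.139 -0.483 -0.865] F [ 0.2  0.3 -0.2] w 0.0587 38.41368438501377
[-0.452, 0.003, 0.418] [0.017, 0.001, 0.031]
[-0.652, -0.006, 0.766] [0.035, 0.001, 0.061]
[-0.518, -0.005, 0.997] [0.035, 0.001, 0.061]
[-0.478, -0.005, 1.066] [0.035, 0.001, 0.061]
```

Call:
drive_tool:
  rows:
    - {"offset": [-0.15, 0, 0.14], "rotation": [0.006, 0, 0.01], "claw": 0.3}
    - {"offset": [-0.3, 0, 0.28], "rotation": [0.011, 0, 0.02], "claw": 0.3}
    - {"offset": [-0.45, 0, 0.42], "rotation": [0.017, 0, 0.03], "claw": 0.3}
    - {"offset": [-0.52, 0, 0.54], "rotation": [0.023, 0, 0.04], "claw": 0.3}
    - {"offset": [-0.59, -0.005, 0.65], "rotation": [0.03, 0, 0.05], "claw": 0.3}
    - {"offset": [-0.65, -0.005, 0.77], "rotation": [0.035, 0, 0.061], "claw": 0.3}
    - {"offset": [-0.6, -0.005, 0.85], "rotation": [0.035, 0, 0.061], "claw": 0.3}
    - {"offset": [-0.56, -0.005, 0.93], "rotation": [0.035, 0, 0.061], "claw": 0.3}
    - {"offset": [-0.52, -0.005, 0.99], "rotation": [0.035, 0, 0.061], "claw": 0.3}
    - {"offset": [-0.52, -0.005, 0.99], "rotation": [0.035, 0, 0.061], "claw": 0.3}
    - {"offset": [-0.52, -0.005, 0.99], "rotation": [0.035, 0, 0.061], "claw": 0.3}

```text
clock: 11.23
tcp_pos: [0.5508, -0.228, 0.0433]
orientation: [2.334, 1.52, -0.636]
contact_force: [0.9, 0.5, -0.7]
grip_width: 0.0585
gripper_force: 38.4
```

Run:
```python
from h import *
st()
g=grab_frame("side"); W=cloud(g); f=g["frame"].astype(int)
# cup points: lowest cup-coloured z near gp
o=get_obs(); R=Rot.from_rotvec(o["orientation"]); gp=o["tcp_pos"]-R.apply([0,0,.019])
P=W.reshape(-1,3); C=f.reshape(-1,3)
m=(np.linalg.norm(P[:,:2]-gp[:2],axis=1)<.034)&(C.min(1)>110)&(P[:,2]>.003)
print(m.sum(),np.percentile(P[m,2],[1,5,95,99]))
for lo,hi in [(.02,.035),(.035,.05),(.05,.065),(.065,.085)]:
    k=m&(P[:,2]>lo)&(P[:,2]<hi); print(lo,k.sum(),np.round(P[k].mean(0),4),np.round(P[k,0].min(),3),np.round(P[k,0].max(),3))
go([*gp[:2],.046],R)
```

```text
t 11.2333 q [-0.08  0.69  0.14  1.84  0.52  0.9  -0.76] tcp [ 0.5508 -0.228   0.0433] gp [ 0.5547 -0.2193  0.0597] y [ 0.914 -0.405 -0.003] z [-0.207 -0.461 -0.863] F [ 0.9  0.5 -0.7] w 0.0585 38.385399183025584
1035 [0.01644918 0.01791461 0.084819   0.08654385]
0.02 155 [ 0.5543 -0.2219  0.0273] 0.525 0.581
0.035 164 [ 0.5556 -0.222   0.0427] 0.525 0.581
0.05 178 [ 0.5546 -0.2228  0.0579] 0.522 0.582
0.065 362 [ 0.5543 -0.2218  0.077 ] 0.522 0.589
offset [0.049 0.    0.083] rot [0. 0. 0.] rows>= 0.3
```

Call:
drive_tool:
  rows:
    - {"offset": [0.018, 0, 0.03], "rotation": [0, 0, 0], "claw": 0.3}
    - {"offset": [0.036, 0, 0.06], "rotation": [0, 0, 0], "claw": 0.3}
    - {"offset": [0.054, 0, 0.091], "rotation": [0, 0, 0], "claw": 0.3}
    - {"offset": [0.054, 0, 0.091], "rotation": [0, 0, 0], "claw": 0.3}
    - {"offset": [0.054, 0, 0.091], "rotation": [0, 0, 0], "claw": 0.3}
    - {"offset": [0.054, 0, 0.091], "rotation": [0, 0, 0], "claw": 0.75}
    - {"offset": [0.054, 0, 0.091], "rotation": [0, 0, 0], "claw": 0.85}
    - {"offset": [0.054, 0, 0.091], "rotation": [0, 0, 0], "claw": 1}
    - {"offset": [0.054, 0, 0.091], "rotation": [0, 0, 0], "claw": 1}
    - {"offset": [0.054, 0, 0.091], "rotation": [0, 0, 0], "claw": 1}
    - {"offset": [0.054, 0, 0.091], "rotation": [0, 0, 0], "claw": 1}

```text
clock: 12.2
tcp_pos: [0.5506, -0.2297, 0.0287]
orientation: [2.336, 1.516, -0.635]
contact_force: [-0.2, -0.4, 0.2]
grip_width: 0.0852
gripper_force: 0.0
```

Run:
```python
from h import *
st()
g=grab_frame("side"); W=cloud(g); f=g["frame"].astype(int)
P=W.reshape(-1,3); C=f.reshape(-1,3)
m=(np.linalg.norm(P[:,:2]-[.555,-.22],axis=1)<.036)&(C.min(1)>110)&(P[:,2]>.003)
print(np.percentile(P[m,2],[1,99]))
k=m&(P[:,2]>.062);print(cv2.minEnclosingCircle(P[k,:2].astype(np.float32)))
o=get_obs(); R=Rot.from_rotvec(o["orientation"]); gp=o["tcp_pos"]-R.apply([0,0,.019])
phi=np.degrees(np.arctan2(R.as_matrix()[1,1],R.as_matrix()[0,1])); print(phi)
wp([(gp+[0,0,.05],phi,-30),(gp+[0,0.0,.11],phi,-30),(gp+[-.02,.06,.15],phi+5,-20)])
```

```text
t 12.2 q [-0.08  0.71  0.14  1.84  0.53  0.88 -0.78] tcp [ 0.5506 -0.2297  0.0287] gp [ 0.5546 -0.2209  0.045 ] y [ 0.913 -0.408 -0.001] z [-0.207 -0.462 -0.863] F [-0.2 -0.4  0.2] w 0.0852 0.0
[0.00311247 0.0705508 ]
((0.5537189841270447, -0.2226385474205017), 0.03048279695212841)
-24.05928083023172
[-0.168, -0.0, -0.288] [-0.0, 0.003, 0.0]
[-0.37, -0.001, -0.633] [-0.0, 0.003, 0.0]
[-0.215, -0.282, -1.022] [-0.019, 0.091, -0.039]
```

Call:
drive_tool:
  rows:
    - {"offset": [-0.05, 0, -0.09], "rotation": [0, 0, 0], "claw": 1}
    - {"offset": [-0.11, 0, -0.19], "rotation": [0, 0, 0], "claw": 1}
    - {"offset": [-0.168, 0, -0.288], "rotation": [0, 0, 0], "claw": 1}
    - {"offset": [-0.27, 0, -0.46], "rotation": [0, 0, 0], "claw": 1}
    - {"offset": [-0.37, 0, -0.633], "rotation": [0, 0, 0], "claw": 1}
    - {"offset": [-0.3, -0.1, -0.8], "rotation": [0, 0.03, -0.01], "claw": 1}
    - {"offset": [-0.25, -0.28, -0.95], "rotation": [-0.019, 0.091, -0.039], "claw": 1}
    - {"offset": [-0.25, -0.28, -0.95], "rotation": [-0.019, 0.091, -0.039], "claw": 1}
    - {"offset": [-0.25, -0.28, -0.95], "rotation": [-0.019, 0.091, -0.039], "claw": 1}

```text
clock: 13.0
tcp_pos: [0.5282, -0.1769, 0.1736]
orientation: [2.371, 1.685, -0.412]
contact_force: [-0.1, -0.8, -1.0]
grip_width: 0.0856
gripper_force: 0.0
```

Run:
```python
from h import *
st()
g=grab_frame("side"); W=cloud(g)
def rect(n,P):
    r=cv2.minAreaRect(P[:,:2].astype(np.float32)); print(n,len(P),np.round(r[0],4),np.round(r[1],4),round(r[2],2))
P=W[170:225,215:275].reshape(-1,3);P=P[(P[:,2]>.034)&(P[:,2]<.05)];rect("tray",P)
h=W[195:262,140:225].reshape(-1,3); h=h[(h[:,2]>.03)&(h[:,2]<.05)]
v=np.linalg.svd(h[:,:2]-h[:,:2].mean(0),full_matrices=False)[2][0]; print("handle",h.mean(0),v); rect("h",h)
f=grab_frame("top")
cv2.imwrite("pics/t3.png",np.hstack([cv2.resize(f["frame"][165:265,190:290],(400,400)),cv2.resize(g["frame"][150:250,190:290],(400,400))])[:,:,::-1])
go([.5447,.0125,.09],Rt(-98.2,0))
```

```text
t 13.0 q [-0.02  0.39  0.05  1.89  0.37  1.   -0.54] tcp [ 0.5282 -0.1769  0.1736] gp [ 0.5303 -0.1708  0.1914] y [ 0.945 -0.328  0.004] z [-0.108 -0.322 -0.94 ] F [-0.1 -0.8 -1. ] w 0.0856 0.0
tray 120 [ 0.5838 -0.0022] [0.1085 0.1202] 11.6
handle [0.44357332 0.0263877  0.03728939] [-0.9900735   0.14055059]
h 512 [0.4494 0.0269] [0.0124 0.2071] 82.18
offset [ 1.383 -0.314  0.206] rot [0.121 0.146 0.682] rows>= 11.3
```

View pics/t3.png

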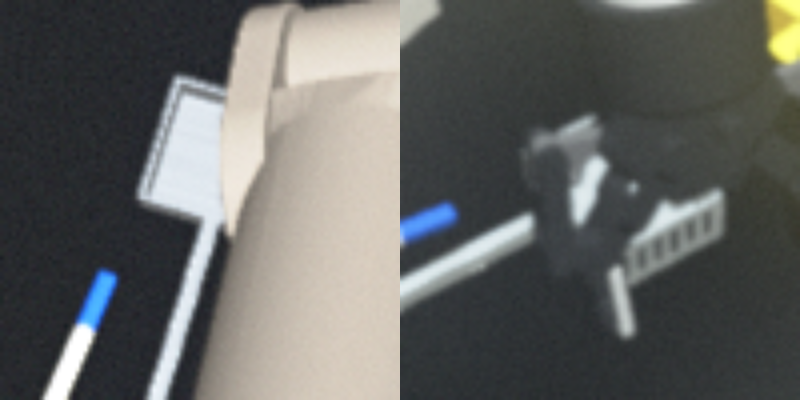

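Run:
```python
from h import *
wp([([.5447,-.05,.17],-98.2,0)])
```

```text
[0.831, -0.176, -0.16] [0.121, 0.146, 0.682]
```

Call:
drive_tool:
  rows:
    - {"offset": [0.15, -0.03, -0.03], "rotation": [0.01, 0.01, 0.06], "claw": 0.45}
    - {"offset": [0.3, -0.06, -0.06], "rotation": [0.02, 0.03, 0.12], "claw": 0.45}
    - {"offset": [0.5, -0.1, -0.1], "rotation": [0.05, 0.06, 0.24], "claw": 0.45}
    - {"offset": [0.83, -0.176, -0.16], "rotation": [0.121, 0.146, 0.682], "claw": 0.45}
    - {"offset": [0.83, -0.176, -0.16], "rotation": [0.121, 0.146, 0.682], "claw": 0.45}
    - {"offset": [0.83, -0.176, -0.16], "rotation": [0.121, 0.146, 0.682], "claw": 0.45}
    - {"offset": [0.83, -0.176, -0.16], "rotation": [0.121, 0.146, 0.682], "claw": 0.45}
    - {"offset": [0.83, -0.176, -0.16], "rotation": [0.121, 0.146, 0.682], "claw": 0.45}
    - {"offset": [0.83, -0.176, -0.16], "rotation": [0.121, 0.146, 0.682], "claw": 0.45}
    - {"offset": [0.83, -0.176, -0.16], "rotation": [0.121, 0.146, 0.682], "claw": 0.45}
    - {"offset": [0.83, -0.176, -0.16], "rotation": [0.121, 0.146, 0.682], "claw": 0.45}
    - {"offset": [0.83, -0.176, -0.16], "rotation": [0.121, 0.146, 0.682], "claw": 0.45}
    - {"offset": [0.83, -0.176, -0.16], "rotation": [0.121, 0.146, 0.682], "claw": 0.45}
    - {"offset": [0.83, -0.176, -0.16], "rotation": [0.121, 0.146, 0.682], "claw": 0.45}
    - {"offset": [0.83, -0.176, -0.16], "rotation": [0.121, 0.146, 0.682], "claw": 0.45}

```text
clock: 14.35
tcp_pos: [0.5448, -0.0491, 0.1498]
orientation: [-3.133, 0.219, 0.003]
contact_force: [-0.6, 1.0, 1.2]
grip_width: 0.0386
gripper_force: 0.0
```

Run:
```python
from h import *
st()
go([.5447,.0125,.09],Rt(-98.2,0))
g=grab_frame("side"); W=cloud(g)
P=W[170:225,215:275].reshape(-1,3); C=g["frame"][170:225,215:275].reshape(-1,3)
q=np.array([.614,.0025]); ax=np.array([.9898,-.1425]); ay=np.array([.1425,.9898])
X=(P[:,:2]-q)@ax; Y=(P[:,:2]-q)@ay
m=(abs(X)<.038)&(abs(Y)<.046); print("inside",m.sum(),np.histogram(P[m,2],[-.01,.002,.006,.01,.014,.02,.03,.05]))
k=m&(P[:,2]>.009)&(P[:,2]<.03); print(np.round(np.c_[X,Y,P[:,2]][k],3)[::3])
f=grab_frame("wrist")
cv2.imwrite("pics/t4.png",np.hstack([f["frame"][:,56:456],cv2.resize(g["frame"][150:250,190:290],(400,384))])[:,:,::-1])
```

```text
t 14.35 q [-0.17  0.37  0.19  1.95 -0.09  0.83 -1.65] tcp [ 0.5448 -0.0491  0.1498] gp [ 0.5449 -0.0492  0.1688] y [-0.139 -0.99  -0.001] z [-0.002  0.001 -1.   ] F [-0.6  1.   1.2] w 0.0386 0.0
offset [-0.057 -0.406  0.526] rot [-0.     0.001  0.002] rows>= 2.4
inside 392 (array([128, 143,   7,  30,  74,   0,  10]), array([-0.01 ,  0.002,  0.006,  0.01 ,  0.014,  0.02 ,  0.03 ,  0.05 ]))
[[ 0.033  0.013  0.016]
 [ 0.03   0.009  0.018]
 [ 0.025  0.01   0.016]
 [ 0.031  0.006  0.016]
 [ 0.024  0.009  0.013]
 [ 0.029  0.003  0.016]
 [ 0.023  0.008  0.011]
 [ 0.029  0.002  0.014]
 [ 0.017  0.002  0.018]
 [ 0.027  0.003  0.01 ]
 [ 0.014  0.002  0.016]
 [ 0.019 -0.004  0.019]
 [ 0.032 -0.012  0.017]
 [ 0.013 -0.004  0.019]
 [ 0.019 -0.008  0.019]
 [ 0.028 -0.013  0.018]
 [ 0.034 -0.018  0.019]
 [ 0.015 -0.005  0.015]
 [ 0.022 -0.009  0.014]
 [ 0.028 -0.017  0.018]
 [ 0.035 -0.02   0.016]
 [ 0.013 -0.008  0.014]
 [ 0.024 -0.014  0.013]
 [ 0.033 -0.02   0.013]
 [ 0.012 -0.006  0.01 ]
 [ 0.024 -0.019  0.014]
 [ 0.032 -0.022  0.012]
 [ 0.026 -0.021  0.011]
 [-0.    -0.02   0.017]
 [-0.006 -0.019  0.016]
 [-0.    -0.025  0.018]
 [-0.007 -0.021  0.015]
 [-0.002 -0.027  0.018]
 [-0.008 -0.023  0.014]
 [-0.002 -0.028  0.015]
 [-0.007 -0.026  0.013]]
```

View pics/t4.png

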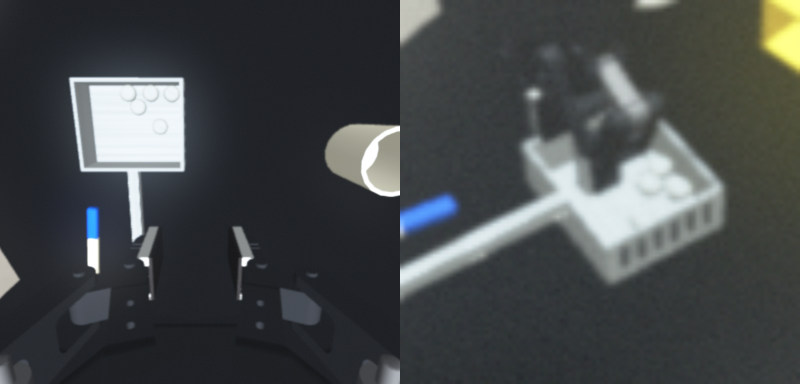

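All five balls lie in the tray: wrist view (128,93), (150,93), (171,93), (138,107) and (160,126). Next is the handle.

Call:
drive_tool:
  rows:
    - {"offset": [-0.02, -0.13, 0.17], "rotation": [0, 0, 0], "claw": 0.45}
    - {"offset": [-0.04, -0.27, 0.35], "rotation": [0, 0, 0], "claw": 0.45}
    - {"offset": [-0.055, -0.406, 0.5], "rotation": [0, 0, 0], "claw": 0.45}
    - {"offset": [-0.055, -0.406, 0.5], "rotation": [0, 0, 0], "claw": 0.45}
    - {"offset": [-0.055, -0.406, 0.5], "rotation": [0, 0, 0], "claw": 0.45}
    - {"offset": [-0.055, -0.406, 0.5], "rotation": [0, 0, 0], "claw": 0.45}

```text
clock: 14.95
tcp_pos: [0.5455, 0.0117, 0.076]
orientation: [-3.133, 0.222, -0.0]
contact_force: [0.2, -0.3, -0.1]
grip_width: 0.0388
gripper_force: 0.0
```

Run:
```python
from h import *
st()
go([.5457,.0122,.034],Rt(-98.2,0))
```

```text
t 14.95 q [-0.25  0.47  0.15  2.   -0.11  0.68 -1.75] tcp [0.5455 0.0117 0.076 ] gp [0.5455 0.0117 0.095 ] y [-0.141 -0.99  -0.001] z [ 0.     0.001 -1.   ] F [ 0.2 -0.3 -0.1] w 0.0388 0.0
offset [ 0.001 -0.003  0.406] rot [-0.001 -0.     0.001] rows>= 1.5
```

Call:
drive_tool:
  rows:
    - {"offset": [0, 0, 0.14], "rotation": [0, 0, 0], "claw": 0.45}
    - {"offset": [0, 0, 0.27], "rotation": [0, 0, 0], "claw": 0.45}
    - {"offset": [0, -0.003, 0.4], "rotation": [0, 0, 0], "claw": 0.45}
    - {"offset": [0, -0.003, 0.4], "rotation": [0, 0, 0], "claw": 0.45}
    - {"offset": [0, -0.003, 0.4], "rotation": [0, 0, 0], "claw": 0.45}
    - {"offset": [0, -0.003, 0.4], "rotation": [0, 0, 0], "claw": 0.25}
    - {"offset": [0, -0.003, 0.4], "rotation": [0, 0, 0], "claw": 0.15}
    - {"offset": [0, -0.003, 0.4], "rotation": [0, 0, 0], "claw": 0.05}
    - {"offset": [0, -0.003, 0.4], "rotation": [0, 0, 0], "claw": 0}
    - {"offset": [0, -0.003, 0.4], "rotation": [0, 0, 0], "claw": 0}
    - {"offset": [0, -0.003, 0.4], "rotation": [0, 0, 0], "claw": 0}
    - {"offset": [0, -0.003, 0.4], "rotation": [0, 0, 0], "claw": 0}
  force: 80

```text
clock: 15.95
tcp_pos: [0.5464, 0.0126, 0.0174]
orientation: [-3.132, 0.223, -0.004]
contact_force: [-1.3, -1.1, 5.4]
grip_width: 0.0084
gripper_force: 78.4
```

Run:
```python
from h import *
st()
```

```text
t 15.95 q [-0.24  0.57  0.13  2.02 -0.13  0.55 -1.73] tcp [0.5464 0.0126 0.0174] gp [0.5463 0.0126 0.0364] y [-0.141 -0.99  -0.002] z [ 0.003  0.002 -1.   ] F [-1.3 -1.1  5.4] w 0.0084 78.40568661689758
```

Call:
drive_tool:
  rows:
    - {"offset": [0, 0, -0.04], "rotation": [0, 0, 0], "claw": 0}
    - {"offset": [0, 0, -0.1], "rotation": [0, 0, 0], "claw": 0}
    - {"offset": [0, 0, -0.17], "rotation": [0, 0, 0], "claw": 0}
    - {"offset": [0, 0, -0.25], "rotation": [0, 0, 0], "claw": 0}
    - {"offset": [0, 0, -0.32], "rotation": [0, 0, 0], "claw": 0}
    - {"offset": [0, 0, -0.38], "rotation": [0, 0, 0], "claw": 0}
    - {"offset": [0, 0, -0.4], "rotation": [0, 0, 0], "claw": 0}
    - {"offset": [0, 0, -0.4], "rotation": [0, 0, 0], "claw": 0}
    - {"offset": [0, 0, -0.4], "rotation": [0, 0, 0], "claw": 0}

```text
clock: 16.7
tcp_pos: [0.545, 0.0128, 0.0758]
orientation: [-3.132, 0.222, 0.0]
contact_force: [0.3, 0.5, -5.1]
grip_width: 0.0084
gripper_force: 78.3
```

```bash
cat >> h.py <<'E'
def handle():
    "slope of the handle and tray corners from the side and top cameras"
    for n in ("side","top"):
        g=grab_frame(n); W=cloud(g); P=W.reshape(-1,3); C=g["frame"].reshape(-1,3).astype(int)
        o=get_obs(); R=Rot.from_rotvec(o["orientation"]); M=R.as_matrix(); gp=o["tcp_pos"]-.019*M[:,2]
        D=P-gp; ax=M[:,0]; ax=ax if ax[0]>0 else -ax; a=D@ax; s=D@M[:,1]
        m=(abs(s)<.009)&(a<-.05)&(a>-.19)&(abs(D[:,2])<.05)
        if m.sum()>20:
            p=np.polyfit(a[m],P[m,2],1); r=np.polyfit(a[m],s[m],1); print(n,m.sum(),"slope deg",np.degrees(np.arctan(p[0])),"z at grip",p[1],"yaw err",np.degrees(np.arctan(r[0])))
            print(" handle end a:",a[(abs(s)<.009)&(a<0)&(abs(D[:,2])<.05)].min())
E
python3 - <<'E'
from h import *
st(); handle(); st()
E
```

```text
t 16.7 q [-0.26  0.47  0.15  2.   -0.11  0.67 -1.75] tcp [0.545  0.0128 0.0758] gp [0.545  0.0128 0.0948] y [-0.141 -0.99  -0.002] z [ 0.     0.002 -1.   ] F [ 0.3  0.5 -5.1] w 0.0084 78.30773949623108
side 473 slope deg -0.23226725978396365 z at grip 0.0939465507104666 yaw err -0.0980857397878375
 handle end a: -0.20092507334917084
t 16.8 q [-0.26  0.47  0.15  2.   -0.11  0.67 -1.75] tcp [0.5446 0.0127 0.0751] gp [0.5446 0.0127 0.0941] y [-0.141 -0.99  -0.001] z [-0.001  0.002 -1.   ] F [-0.8  0.  -3.7] w 0.0085 78.32229852676392
```

Level, and gripped 69 mm from the tray centre. I raise it, then carry it across.

Run:
```python
from h import *
wp([([.535,.05,.2],-95.5,0),([.515,.13,.2],-90,0)])
```

```text
[-0.099, -0.238, -0.705] [-0.001, 0.001, -0.023]
[-0.306, -0.747, -0.704] [-0.001, 0.001, -0.071]
```

Call:
drive_tool:
  rows:
    - {"offset": [0, 0, -0.04], "rotation": [0, 0, 0], "claw": 0}
    - {"offset": [0, 0, -0.1], "rotation": [0, 0, 0], "claw": 0}
    - {"offset": [0, 0, -0.18], "rotation": [0, 0, 0], "claw": 0}
    - {"offset": [0, 0, -0.27], "rotation": [0, 0, 0], "claw": 0}
    - {"offset": [-0.01, -0.02, -0.36], "rotation": [0, 0, 0], "claw": 0}
    - {"offset": [-0.02, -0.05, -0.45], "rotation": [0, 0, -0.005], "claw": 0}
    - {"offset": [-0.04, -0.1, -0.54], "rotation": [0, 0, -0.01], "claw": 0}
    - {"offset": [-0.07, -0.16, -0.62], "rotation": [0, 0, -0.015], "claw": 0}
    - {"offset": [-0.1, -0.238, -0.68], "rotation": [0, 0, -0.023], "claw": 0}
    - {"offset": [-0.13, -0.32, -0.705], "rotation": [0, 0, -0.031], "claw": 0}
    - {"offset": [-0.17, -0.41, -0.705], "rotation": [0, 0, -0.04], "claw": 0}
    - {"offset": [-0.2, -0.5, -0.705], "rotation": [0, 0, -0.048], "claw": 0}
    - {"offset": [-0.24, -0.59, -0.705], "rotation": [0, 0, -0.056], "claw": 0}
    - {"offset": [-0.27, -0.66, -0.705], "rotation": [0, 0, -0.063], "claw": 0}
    - {"offset": [-0.295, -0.72, -0.705], "rotation": [0, 0, -0.069], "claw": 0}
    - {"offset": [-0.306, -0.747, -0.705], "rotation": [0, 0, -0.071], "claw": 0}
    - {"offset": [-0.306, -0.747, -0.705], "rotation": [0, 0, -0.071], "claw": 0}

```text
clock: 18.22
tcp_pos: [0.5151, 0.1313, 0.1813]
orientation: [-3.14, -0.004, 0.001]
contact_force: [0.1, 1.0, -4.1]
grip_width: 0.0085
gripper_force: 78.3
```

Run:
```python
from h import *
st(); handle()
wp([([.4545,.2802,.2],-78.14,0)])
```

```text
t 18.2167 q [-0.45  0.3   0.1   1.95 -0.04  0.89 -1.89] tcp [0.5151 0.1313 0.1813] gp [0.5151 0.1312 0.2003] y [ 0.003 -1.    -0.002] z [-0.001  0.002 -1.   ] F [ 0.1  1.  -4.1] w 0.0085 78.31466317176819
side 580 slope deg -0.15737193461409368 z at grip 0.19921876087624088 yaw err -0.062187361063134605
 handle end a: -0.2017855137655791
top 132 slope deg 4.808392034744316 z at grip 0.20726811457971608 yaw err -3.45051858934318
 handle end a: -0.13365269824619544
[-0.407, -1.005, 0.004] [-0.001, 0.0, -0.104]
```

Call:
drive_tool:
  rows:
    - {"offset": [-0.01, -0.03, 0], "rotation": [0, 0, -0.003], "claw": 0}
    - {"offset": [-0.03, -0.08, 0], "rotation": [0, 0, -0.008], "claw": 0}
    - {"offset": [-0.06, -0.15, 0], "rotation": [0, 0, -0.015], "claw": 0}
    - {"offset": [-0.1, -0.24, 0], "rotation": [0, 0, -0.024], "claw": 0}
    - {"offset": [-0.13, -0.33, 0], "rotation": [0, 0, -0.034], "claw": 0}
    - {"offset": [-0.17, -0.42, 0], "rotation": [0, 0, -0.043], "claw": 0}
    - {"offset": [-0.21, -0.51, 0], "rotation": [0, 0, -0.053], "claw": 0}
    - {"offset": [-0.24, -0.6, 0], "rotation": [0, 0, -0.062], "claw": 0}
    - {"offset": [-0.28, -0.69, 0], "rotation": [0, 0, -0.071], "claw": 0}
    - {"offset": [-0.32, -0.78, 0], "rotation": [0, 0, -0.081], "claw": 0}
    - {"offset": [-0.35, -0.86, 0], "rotation": [0, 0, -0.089], "claw": 0}
    - {"offset": [-0.38, -0.93, 0], "rotation": [0, 0, -0.096], "claw": 0}
    - {"offset": [-0.4, -0.98, 0], "rotation": [0, 0, -0.102], "claw": 0}
    - {"offset": [-0.407, -1.0, 0], "rotation": [0, 0, -0.104], "claw": 0}
    - {"offset": [-0.407, -1.0, 0], "rotation": [0, 0, -0.104], "claw": 0}
    - {"offset": [-0.407, -1.0, 0], "rotation": [0, 0, -0.104], "claw": 0}
    - {"offset": [-0.407, -1.0, 0], "rotation": [0, 0, -0.104], "claw": 0}

```text
clock: 19.73
tcp_pos: [0.4548, 0.279, 0.1818]
orientation: [-3.124, -0.324, -0.0]
contact_force: [0.1, -0.7, -3.6]
grip_width: 0.0081
gripper_force: 78.3
```

Run:
```python
from h import *
st(); handle()
f=grab_frame("wrist"); g=grab_frame("side"); W=cloud(g); P=W.reshape(-1,3)
m=(np.linalg.norm(P[:,:2]-[.5538,-.2226],axis=1)<.036)&(P[:,2]>.062)&(P[:,2]<.08); print("cup",cv2.minEnclosingCircle(P[m,:2].astype(np.float32)),P[m,2].max())
cv2.imwrite("pics/e.png",cv2.resize(np.hstack([f["frame"],g["frame"]]),(800,300))[:,:,::-1])
o=get_obs(); R=Rot.from_rotvec(o["orientation"]).as_matrix(); gp=o["tcp_pos"]-.019*R[:,2]
print("carrier est",gp+.069*R[:,0]*np.sign(R[0,0]))
```

```text
t 19.7333 q [-0.66  0.3  -0.01  1.94  0.    0.89 -2.03] tcp [0.4548 0.279  0.1818] gp [0.4548 0.2789 0.2008] y [ 0.205 -0.979 -0.001] z [ 0.     0.001 -1.   ] F [ 0.1 -0.7 -3.6] w 0.0081 78.30727815628052
side 561 slope deg -0.1630896608272011 z at grip 0.19956629801573292 yaw err -0.15053393915919788
 handle end a: -0.20153527419255832
top 468 slope deg 0.07161833565785121 z at grip 0.20129562941541587 yaw err 0.09499468029658756
 handle end a: -0.20143954241053372
cup ((0.5536611676216125, -0.2225230187177658), 0.030620018020272255) 0.07248884227624595
carrier est [0.52220906 0.29353642 0.20094962]
```

View pics/e.png

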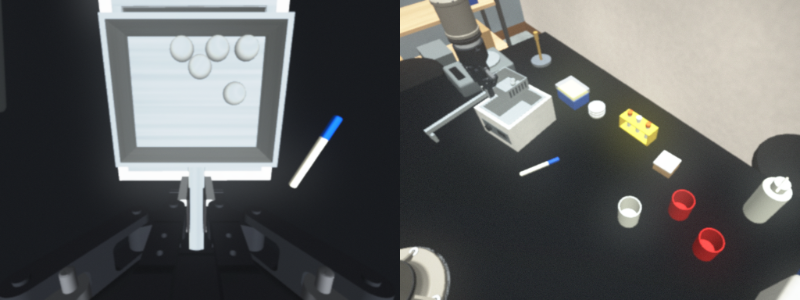

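The five balls are in the basket at wrist view (181,48), (217,47), (247,47), (199,66) and (233,93). The basket is level and square over the bath, within 1 mm of centre by estimate. The cup stands upright and empty at (628,212).

```bash
python3 -c "
from h import *
o=get_obs(); print(abs(o['qvel']).max()); print(hand_in())"
```

```text
0.0044205496213181854
the job is handed in; nothing more can be done
None
```

I tipped all five balls into the basket, stood the empty cup upright on the bench, and handed in with the loaded basket held level and square, centred over the tank with its underside about 55 mm above the bath rim; no verdict came back.

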